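# Open the solvent bottle pen and hold its gate wide

## Task

Get the solvent bottle pen open for a colleague who will lift the bottles out: squeeze the lock catch on the fixed front rail until it is fully in (it stays in), then squeeze the grip catch on top of the gate, and keeping it squeezed swing the gate out past its detent, all the way to its stop. Finish while still holding the gate there, its grip squeezed in the gripper: do not let go. Leave the bottles and the other things on the bench undisturbed.

Things in the scene. Friction and masses are not known exactly. Their poses are not given: they have to be found in the camera images.
- lock (a joint): Squeeze of the lock catch, m: how far each of its two tabs has moved inward, 0 = out and locked, 0.007 = fully in. The tabs move together (geared). Stiff slide (about 4 N in all), no spring: it stays where it is left. Above 0.0055 its bolt no longer blocks the gate.
- lock_mid (a point): Middle of the lock catch, on the fixed front rail beside the gate's free end, 130 mm above the bench. Axes: x level into the pen, y level along the rail to the hinge (line of squeeze), z up. Two black upright tabs, each 20 mm wide (x), 6 thick, from 98 to 148 mm above the bench, outer faces 50 mm apart, 36 squeezed; rail below tops at 101. Take from above, fingers outside the tabs.
- lock_in: Lock-catch tab on the gate's side (+y of lock_mid); carries the bolt. Its origin is at bench height under the tab's middle.
- lock_out: The other lock-catch tab (-y of lock_mid). Origin at bench height under the tab's middle.
- grip (a joint): Squeeze of the grip catch, m: travel of each tab inward, 0 = out, latched, 0.007 = fully in. The tabs move together and spring back when released (4 N to start, 10 N in all fully in). Above 0.0055 its bolt no longer holds the gate: keep it squeezed while the gate leaves the latch post.
- grip_mid (a point): Middle of the grip catch on the gate, 130 mm above the bench, 130 mm from the hinge axis; turns with the gate. Axes: y level along the gate to the hinge (line of squeeze), x level, square to the gate, into the pen when shut, z up. Tabs just like the lock catch's (outer faces 50 mm apart, 36 squeezed). When shut it is 125 mm from lock_mid along +y.
- grip_in: Grip-catch tab nearer the hinge (+y of grip_mid). Origin at bench height under the tab's middle.
- grip_out: Grip-catch tab at the gate's free end (-y of grip_mid); carries the bolt. Origin at bench height under the tab's middle.
- gate (a joint): Gate angle, rad: 0 = shut, 1.3 = fully open at its stop. Turns clockwise seen from above, outward to the pen's front (-x). A closer spring pulls it shut (0.7 N at the grip shut, 2.2 N wide); a sprung detent resists from 0.4 to 0.7 rad (some 6 N at the grip), then gives. Let go, it swings back. Steel wire frame 160 mm long, 18 to 101 mm above the bench.
- gate_hinge (a point): Point on the gate's upright hinge axis, 130 mm above the bench, fixed on the pen, axes as lock_mid; 255 mm from lock_mid along its +y.
- bottle_a: Glass solvent bottle with blue cap, 64 mm across, 135 mm tall, standing in the pen on its 12 mm floor; one of three alike. Origin at the centre of its underside. Leave alone.
- bottle_b: Glass solvent bottle with blue cap, 64 mm across, 135 mm tall, standing in the pen on its 12 mm floor; one of three alike. Origin at the centre of its underside. Leave alone.
- bottle_c: Glass solvent bottle with blue cap, 64 mm across, 135 mm tall, standing in the pen on its 12 mm floor; one of three alike. Origin at the centre of its underside. Leave alone.
- mouse: Black computer mouse, round, 62 mm across, 34 mm tall, on the bench. Origin at the centre of its underside. Leave alone.
- vial_box: White box of capped vials, 75 x 120 x 40 mm. Origin at the centre of its underside. Leave alone.
- tip_box: Clear pipette-tip box, 80 x 120 x 55 mm. Origin at the centre of its underside. Leave alone.
- beaker: Glass beaker, 70 mm across, 85 mm tall. Origin at the centre of its underside. Leave alone.
- jar: Small glass jar with white cap, 56 mm across, 70 mm tall, between the robot and the pen. Origin at the centre of its underside. Leave alone.

How it is judged:
By the outcome, as a careful person would: the job done as asked, in the order asked, and still so for the second after the job is handed in, while the arm keeps its last pose, push and grip.
It also fails if it takes over 43 s, if anything falls off the work surface, if the arm or the gripper's body presses on something with over 40 N, if the wrist force passes 120 N, or if a joint passes its speed limit or range.

## Robot

A 7-joint arm with a two-finger parallel gripper is mounted at the origin on the work surface. World frame = base frame: x ahead of the robot, y to its left, z up, the work surface at z = 0. Lengths are in m, angles in rad, forces in N, time in s.
With the tool pointing down it reaches from about 0.425 to 0.875 m from the base axis. Payload 4.7 kg.
Tool frame: the origin (TCP) lies at the very end of the fingers, on their centre line; the grasp point (between the pads) lies 19 mm behind it; z points along the fingers, y is the line along which they close (so a half turn about z gives the same grasp; the last joint's range is limited). The gripper opens to 87 mm and grips with 3 to 60 N. Pads are 19 mm wide; open, the fingers measure 117 mm over their backs; the gripper's body (75 mm by 190 mm) begins 51 mm behind the grasp point.
Start: joints at [1.281, 0.321, -0.07, 1.45, 0.023, 1.371, -0.057], TCP at [0.194, -0.62, 0.223] pointing down, gripper open.
Joint ranges: [-2.86, 2.86], [-0.3, 2.09], [-1.38, 1.24], [0.06, 2.45], [-1.56, 4.7], [0.09, 2.05], [-2.69, 2.69]. Speed limits (rad/s): [2.57, 2.57, 3.14, 3.14, 3.14, 3.14, 3.14].

## Interface

Orientations are given as a rotation vector (axis times angle).
In Python, from bench import ctrl, imaging, ticket gives the robot as it stands.
- The arm moves only by the tool jog_arm, never from a script. Its argument "rows" is text: rows parted by semicolons, each of 7 numbers parted by spaces: the shift along the tool's x, y, z in cm, then the turn, a rotation vector about the tool's x, y, z in rad, then the closure, from -1 (fully open) to 1 (shut), so that 0 is half open. A call has 1 to 5 rows; each row shifts and turns the commanded pose from where the row before left it, along the tool's axes as they then stand; what a row does not reach is not made up. A row lasts 1/8 s, in which the tool goes at most 62.5 mm and 10.7 degrees, less where a joint would pass 70% of its speed; a pose out of reach is approached as far as the arm can. A call with a gripper value outside its range is refused whole. The fingers move at their own pace and stop on an object; "force" is the grip in N (left out, the last holds). Time passes only in rows, so rows that do not move let the fingers close. It gives the time, the measured TCP pose, the force, the opening and the grip force at its end, in the units of the state.
- ctrl.get_state(): the state, without advancing time (a new reading comes with each control period).
- imaging.get_image(name): name is "side" or "top" or "wrist"; returns a dict with "img" (480x640x3 uint8, blue, green, red), "vertical_fov" (degrees; the focal length in pixels is half the picture's height over the tangent of half this angle, whatever the lens; pixels are square), "cx", "cy" (the principal point, pixels), "origin" and "orientation" of the camera in the world. Camera axes: x right, y down, z forward; pixel columns grow to the right and rows downward; lengths in m; the calibration is good to about 2 mm. A picture is of the moment at which its call begins. There is no depth.
- ticket.close_job(): hands the job in; it is judged then, once.
The state is a dict: "time": time; "joint_positions": joint angles; "qd": joint speeds; "joint_torque": joint torques, N m; "position": TCP position; "tool_rot": TCP orientation; "ft_force": force on the tool from outside, world axes, zero at the start; "torque": the same for the moment, N m; "grip_width": opening from 0.0 (shut) to 1.0 (fully open); "grip_force": force on a finger pad.
Only numpy, scipy, OpenCV 4.12 (cv2) and the standard library are available. Lean on these libraries where they do the work, as an engineer would, in place of code of your own. Each camera call takes 0.05 s, during which the arm holds its last target. There are 200 camera calls.

## Working session

There is one attempt and no reset: what is moved stays moved. The work goes in short steps, Python scripts to look and compute and a tool call to move; the robot and the scene stay as the last step left them, time stands still between calls to the robot, and variables do not carry over. Pictures are saved under pics/ and viewed, at most 10 in all, crops included, and the job is handed in when it is done.

Besides the shell and the picture viewer there is one more tool, called after "Call:" by a JSON object that holds its "op" and its "data", one argument or row to a line. jog_arm: Moves the arm, as the interface text tells. Its arguments: {"type":"object","properties":{"rows":{"type":"string"},"force":{"type":"number"}},"required":["rows"]}

```bash
mkdir -p pics; cat > h.py <<'E'
import numpy as np, cv2
from scipy.spatial.transform import Rotation as R
from bench import ctrl, imaging, ticket
def grab(n,f):
    d=imaging.get_image(n); cv2.imwrite(f'pics/{f}.png',d['img']); 
    import pickle; pickle.dump(d,open(f'pics/{f}.pkl','wb')); return d
def load(f):
    import pickle; return pickle.load(open(f'pics/{f}.pkl','rb'))
def rot(o):
    o=np.array(o,float); 
    return o if o.shape==(3,3) else (R.from_rotvec(o).as_matrix() if o.size==3 else R.from_quat(o).as_matrix())
def pix2(d,u,v,z):
    f=240/np.tan(np.radians(d['vertical_fov'])/2)
    r=rot(d['orientation'])@np.array([(u-d['cx'])/f,(v-d['cy'])/f,1]); o=np.array(d['origin'])
    return o+r*(z-o[2])/r[2]
def proj(d,p):
    f=240/np.tan(np.radians(d['vertical_fov'])/2)
    q=rot(d['orientation']).T@(np.array(p)-d['origin']); return d['cx']+f*q[0]/q[2], d['cy']+f*q[1]/q[2]
E
python3 - <<'E'
from h import *
for n in('top','side'):
    d=grab(n,n+'0'); print(n,{k:v for k,v in d.items() if k!='img'})
s=ctrl.get_state(); print(s)
E
```

```text
top {'vertical_fov': 43.15845926743382, 'cx': 332.36606339437253, 'cy': 240.99698137458734, 'origin': array([ 0.39773567, -0.01449837,  1.75521164]), 'orientation': array([-2.16596375,  2.19771387, -0.06947496])}
side {'vertical_fov': 51.633642419614674, 'cx': 308.905938696029, 'cy': 241.8252073645456, 'origin': array([ 1.01263441, -0.89214428,  0.77427831]), 'orientation': array([-2.12507771, -0.49042106,  0.29090865])}
{'time': 0.1, 'joint_positions': array([ 1.28111542,  0.32176514, -0.07006453,  1.45155921,  0.02262494,
        1.37079036, -0.05691019]), 'qd': array([ 3.81116557e-04, -3.75249698e-03, -1.39626088e-03, -2.36090627e-03,
        3.54342249e-05, -2.09705593e-05,  3.26119099e-04]), 'joint_torque': array([-1.07032058e-03, -4.92572880e+01, -4.05916404e-01, -3.13399851e+01,
       -6.39308151e-02,  3.95489100e-02,  8.83583698e-05]), 'position': array([ 0.19421951, -0.61978626,  0.22155705]), 'tool_rot': array([-3.10374869e+00, -4.75094731e-01,  6.03240727e-04]), 'ft_force': array([ 0.70359231, -0.60071257, -0.2184919 ]), 'torque': array([ 0.00661464, -0.02978147,  0.0256866 ]), 'grip_force': 0.0, 'grip_width': 0.9988896261603151}
```

View pics/top0.png

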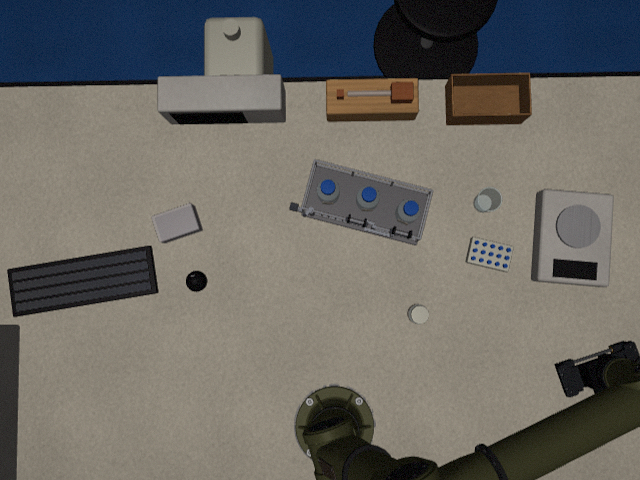

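View pics/side0.png

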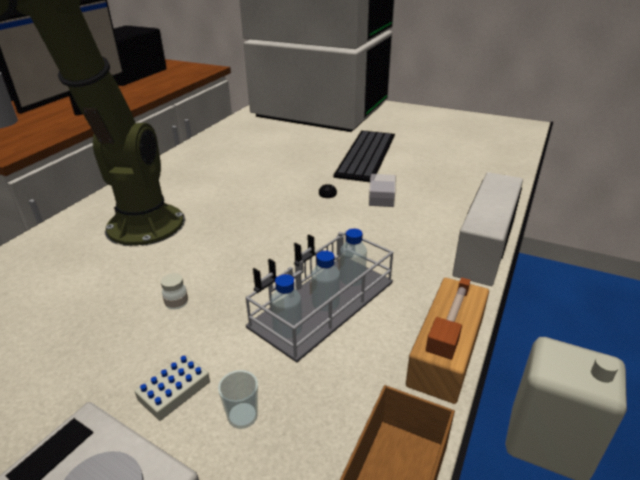

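The top view shows the pen front running from (302,210) to (415,243), with catches near (402,233), which is the lock at the -y end, and (356,220), which is the grip. I'll enlarge both views.

```bash
python3 - <<'E'
from h import *
a=load('top0')['img'][150:250,290:440]; b=load('side0')['img'][220:340,230:350]
a=cv2.resize(a,(600,400),interpolation=cv2.INTER_CUBIC); b=cv2.resize(b,(600,600),interpolation=cv2.INTER_CUBIC)
a=cv2.convertScaleAbs(a,alpha=1.5,beta=20); b=cv2.convertScaleAbs(b,alpha=1.3,beta=10)
cv2.imwrite('pics/ca.png',a); cv2.imwrite('pics/cb.png',b)
E
```

```text
(no output)
```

View pics/ca.png

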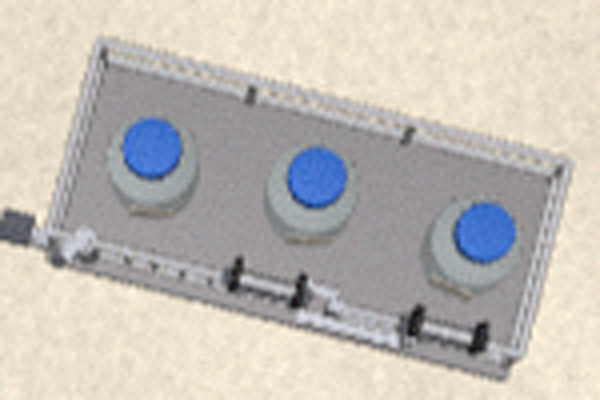

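View pics/cb.png

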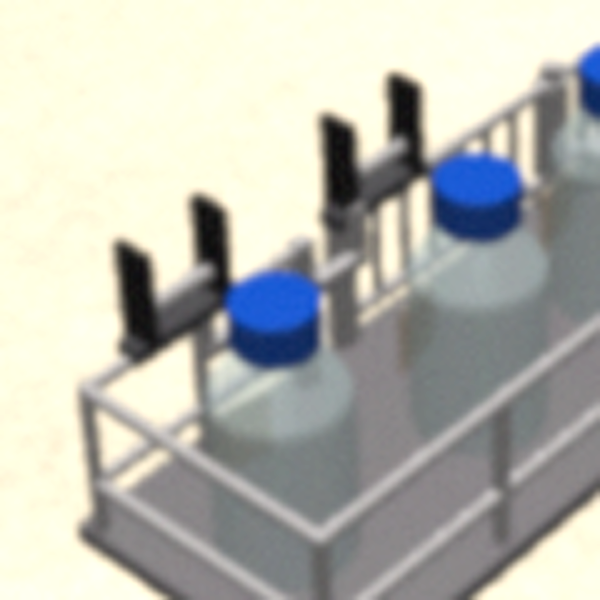

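In the enlarged top crop the grip tabs are at (235,273) and (300,290), and the lock tabs at (415,322) and (481,336). In the side crop the tab tops are near (133,245), (209,200), (338,120) and (405,80).

```bash
python3 - <<'E'
from h import *
from scipy.optimize import least_squares
t=load('top0'); s=load('side0')
T=[(481,336),(415,322),(300,290),(235,273)]; S=[(133,245),(209,200),(338,120),(405,80)]
A=[];
for (a,b),(c,d) in zip(T,S):
    p=pix2(t,290+a/4,150+b/4,.135); q=pix2(s,230+c/5,220+d/5,.148); A.append(p); print(p.round(4),q.round(4))
A=np.array(A)
# per-camera fit: front line origin/yaw
off=np.array([-.022,.022,.103,.147])
def P(x,z): 
    return [np.array([x[0]-np.sin(x[2])*o*1, x[1]+np.cos(x[2])*o, z]) for o in off]
def res(x):
    r=[]
    for p,(a,b) in zip(P(x,.135),T): r+=list(np.array(proj(t,p))-(290+a/4,150+b/4))
    for p,(c,d) in zip(P(x,.148),S): r+=list(np.array(proj(s,p))-(230+c/5,220+d/5))
    return r
f=least_squares(res,[A[:2,0].mean(),A[:2,1].mean(),0]); x=f.x; print(x,np.array(f.fun).reshape(-1,2).round(2).tolist())
ya=x[2]; ux=np.array([np.cos(ya),np.sin(ya)]); uy=np.array([-np.sin(ya),np.cos(ya)])
L=x[:2]; print('lock',L,'grip',L+.125*uy,'hinge',L+.255*uy, 'reach',np.hypot(*L))
H=L+.255*uy
for g in (0,.65,1.3):
    print('grip at',g,H+.13*(R.from_euler('z',-g).as_matrix()[:2,:2]@-uy))
st=ctrl.get_state(); print(R.from_rotvec(st['tool_rot']).as_matrix().round(3))
E
```

```text
[ 0.5284 -0.2124  0.135 ] [ 0.531 -0.209  0.148]
[ 0.5385 -0.1685  0.135 ] [ 0.5439 -0.168   0.148 ]
[ 0.5612 -0.0919  0.135 ] [ 0.5659 -0.0911  0.148 ]
[ 0.5733 -0.0485  0.135 ] [ 0.5786 -0.0495  0.148 ]
[ 0.53588234 -0.18951    -0.27494   ] [[-0.65, -0.54], [-0.08, -1.25], [-0.59, -0.98], [-0.2, -0.92], [-0.88, 0.29], [-0.9, -0.16], [-0.65, -0.38], [-0.83, -0.6]]
lock [ 0.53588234 -0.18951   ] grip [ 0.56981849 -0.06920482] hinge [0.60511208 0.05591258] reach 0.5684047158907257
grip at 0 [ 0.56981849 -0.06920482]
grip at 0.65 [ 0.50129608 -0.02233215]
grip at 1.3 [0.4751132  0.05645125]
[[ 0.954  0.299 -0.001]
 [ 0.299 -0.954  0.002]
 [-0.    -0.002 -1.   ]]
```

Call:
{"op": "jog_arm", "data": {
  "rows": "4.5 -3.1 0 0 0 0 -1;4.5 -3.1 0 0 0 0 -1;4.5 -3.1 0 0 0 0 -1;4.5 -3.1 0 0 0 0 -1;4.5 -3.1 0 0 0 0 -1"
}}

```text
time: 0.72
position: [0.3635, -0.4033, 0.2222]
tool_rot: [-3.105, -0.475, 0.001]
ft_force: [1.3, -0.4, 0.6]
grip_width: 0.994
grip_force: 0.0
```

Call:
{"op": "jog_arm", "data": {
  "rows": "4.5 -3.1 0 0 0 0 -1;4.5 -3.1 0 0 0 0 -1;4.5 -3.1 0 0 0 0 -1;4.5 -3.1 0 0 0 0 -1;4.5 -3.1 0 0 0 0 -1"
}}

```text
time: 1.35
position: [0.5317, -0.1884, 0.2223]
tool_rot: [3.105, 0.475, -0.001]
ft_force: [0.9, 0.2, 0.4]
grip_width: 0.997
grip_force: 0.0
```

Call:
{"op": "jog_arm", "data": {
  "rows": "0 0 0 0 0 -0.171 -1;0 0 0 0 0 -0.171 -1;0 0 0 0 0 -0.171 -1;0 0 0 0 0 -0.171 -1;0 0 0 0 0 -0.171 -1"
}}

```text
time: 1.98
position: [0.5307, -0.1898, 0.222]
tool_rot: [-2.623, -1.727, 0.001]
ft_force: [0.4, 0.2, -0.5]
grip_width: 0.998
grip_force: 0.0
```

Call:
{"op": "jog_arm", "data": {
  "rows": "0 0 0 0 0 -0.171 -1;0 0 0 0 0 -0.171 -1;0 0 0 0 0 -0.171 -1;0 0 0 0 0 -0.171 -1;0 0 0 0 0 -0.171 -1"
}}

```text
time: 2.6
position: [0.5307, -0.1898, 0.2221]
tool_rot: [-1.671, -2.659, 0.0]
ft_force: [-0.4, 0.2, -0.7]
grip_width: 1.003
grip_force: 0.0
```

Call:
{"op": "jog_arm", "data": {
  "rows": "0 0 0 0 0 -0.171 -1;0 0 0 0 0 -0.171 -1;0 0 0 0 0 -0.171 -1;0 0 0 0 0 -0.171 -1;0 0 0 0 0 -0.171 -1"
}}

```text
time: 3.22
position: [0.5307, -0.1898, 0.222]
tool_rot: [-0.418, -3.113, -0.0]
ft_force: [-0.5, 0.3, 0.4]
grip_width: 1.001
grip_force: 0.0
```

Call:
{"op": "jog_arm", "data": {
  "rows": "0 0 0 0 0 0 -1;0 0 0 0 0 0 -1"
}}

```text
time: 3.48
position: [0.5309, -0.1899, 0.2223]
tool_rot: [-0.432, -3.111, -0.0]
ft_force: [-0.2, -0.9, 0.1]
grip_width: 0.999
grip_force: 0.0
```

```bash
cat >> h.py <<'E'
YAW=-0.275
def tool(L, yaw):
    "offset in tool axes (cm) from TCP to world xy L, and tool-z turn to make tool x = -ux(yaw)"
    s=ctrl.get_state(); M=rot(s['tool_rot']); d=np.array([*L,s['position'][2]])-s['position']
    a=np.arctan2(M[1,0],M[0,0]); e=(yaw+np.pi-a+np.pi)%(2*np.pi)-np.pi
    print('t',round(s['time'],2),'pos',s['position'].round(4),'zaxis',M[:,2].round(3),'tool d cm',(100*M.T@d).round(2),'tool dz turn',round(-e,3),'F',s['ft_force'].round(1),'q',s['joint_positions'].round(2),'w',round(s['grip_width'],3),'gf',round(s['grip_force'],1))
E
python3 - <<'E'
from h import *
tool((.5359,-.1895),YAW)
d=grab('wrist','w1'); print(d['vertical_fov'],d['origin'],rot(d['orientation']).round(2))
for o in (-.022,.022,.103,.147):
    p=np.array([.5359+.2715*o,-.1895+.962*o,.148]); print(np.round(proj(d,p),1))
E
```

```text
t 3.48 pos [ 0.5309 -0.1899  0.2223] zaxis [-0.  0. -1.] tool d cm [-0.47  0.17 -0.  ] tool dz turn -0.001 F [-0.2 -0.9  0.1] q [ 0.91  0.2  -0.69  1.65  0.13  1.34  1.49] w 0.999 gf 0.0
60.81537205600547 [ 0.45858218 -0.17047071  0.38423641] [[ 0.27  0.93  0.26]
 [ 0.96 -0.26 -0.08]
 [-0.    0.27 -0.96]]
[286.  262.6]
[358.2 262.6]
[491.2 262.4]
[563.5 262.4]
```

View pics/w1.png

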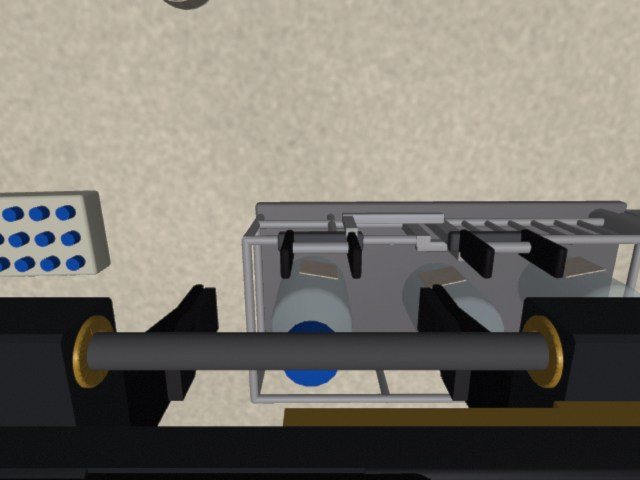

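The wrist view shows the lock tabs with top faces near (286,261) and (356,261), and the grip tabs near (486,262) and (560,262). Both match the prediction to within a few pixels. One enlarged crop will firm this up.

```bash
python3 - <<'E'
from h import *
d=load('w1'); a=cv2.resize(d['img'][215:295,270:580],(800,206*1),interpolation=cv2.INTER_CUBIC)
a=np.vstack([cv2.resize(d['img'][220:290,270:370],(800,560)[:2],interpolation=cv2.INTER_CUBIC)[:,:],])
a=np.vstack([cv2.resize(d['img'][225:285,270:403],(798,300),interpolation=cv2.INTER_CUBIC),cv2.resize(d['img'][225:285,447:580],(798,300),interpolation=cv2.INTER_CUBIC)])
cv2.imwrite('pics/cw.png',cv2.convertScaleAbs(a,alpha=2.2,beta=20))
E
```

```text
(no output)
```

View pics/cw.png

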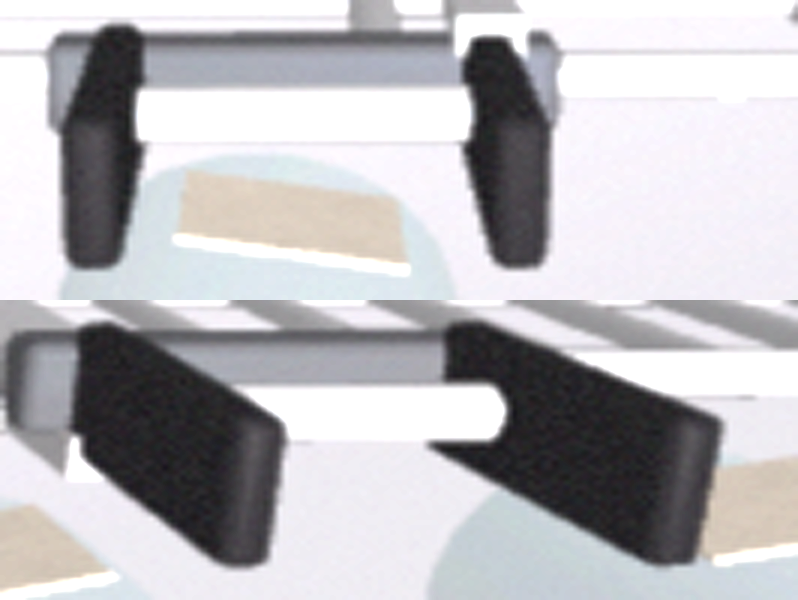

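The top faces are at (285.8,263), (357,263), (488.7,263) and (561.2,263), within about 1.5 mm of the model. I'll centre the tool and descend onto the lock.

Call:
{"op": "jog_arm", "data": {
  "rows": "-0.5 0.15 0 0 0 0 -1;0 0 2.8 0 0 0 -1;0 0 2.8 0 0 0 -1;0 0 2.8 0 0 0 -1;0 0 2.8 0 0 0 -1",
  "force": 15
}}

```text
time: 4.15
position: [0.5367, -0.1897, 0.1097]
tool_rot: [0.428, 3.112, -0.0]
ft_force: [0.7, -0.7, -0.1]
grip_width: 0.999
grip_force: 0.0
```

Call:
{"op": "jog_arm", "data": {
  "rows": "0 0 0 0 0 0 0;0 0 0 0 0 0 1;0 0 0 0 0 0 1;0 0 0 0 0 0 1;0 0 0 0 0 0 1",
  "force": 15
}}

```text
time: 4.78
position: [0.5368, -0.1896, 0.1113]
tool_rot: [0.427, 3.111, -0.0]
ft_force: [-0.8, 0.6, 2.3]
grip_width: 0.519
grip_force: 2.3
```

Call:
{"op": "jog_arm", "data": {
  "rows": "0 0 0 0 0 0 1;0 0 0 0 0 0 1;0 0 0 0 0 0 1;0 0 0 0 0 0 1",
  "force": 15
}}

```text
time: 5.28
position: [0.5368, -0.1898, 0.1113]
tool_rot: [0.427, 3.111, -0.001]
ft_force: [0.3, 1.0, 6.2]
grip_width: 0.401
grip_force: 15.0
```

Call:
{"op": "jog_arm", "data": {
  "rows": "0 0 0 0 0 0 -1;0 0 0 0 0 0 -1;0 0 0 0 0 0 -1;0 0 0 0 0 0 -1"
}}

```text
time: 5.78
position: [0.536, -0.1898, 0.1102]
tool_rot: [-0.427, -3.112, -0.0]
ft_force: [1.0, 1.3, -0.3]
grip_width: 0.772
grip_force: 0.0
```

Call:
{"op": "jog_arm", "data": {
  "rows": "0 0 -3.5 0 0 0 -1;0 0 -4 0 0 0 -1;0 4.2 0 0 0 0 -1;0 4.2 0 0 0 0 -1;0 4.0 0 0 0 0 -1"
}}

```text
time: 6.4
position: [0.5699, -0.0692, 0.1857]
tool_rot: [0.427, 3.112, -0.0]
ft_force: [1.2, 0.0, 0.4]
grip_width: 1.001
grip_force: 0.0
```

Call:
{"op": "jog_arm", "data": {
  "rows": "0 0 0 0 0 0 -1;0 0 0 0 0 0 -1"
}}

```text
time: 6.65
position: [0.5695, -0.0712, 0.1853]
tool_rot: [-0.428, -3.112, 0.001]
ft_force: [0.1, -0.9, -0.7]
grip_width: 0.996
grip_force: 0.0
```

```bash
python3 - <<'E'
from h import *
d=grab('wrist','w2'); tool((.5359+.2715*.124,-.1895+.962*.124),YAW)
for o in (-.015,.015,.102,.146):
    p=np.array([.5359+.2715*o,-.1895+.962*o,.148]); print(np.round(proj(d,p),1))
E
```

```text
t 6.7 pos [ 0.5694 -0.0719  0.1853] zaxis [-0.001 -0.001 -1.   ] tool d cm [ 0.03  0.16 -0.  ] tool dz turn 0.0 F [-0.2 -0.6 -0.7] q [ 0.73  0.26 -0.76  1.67  0.18  1.28  1.23] w 1.0 gf 0.0
[ 53.7 275.9]
[111.5 276. ]
[279.1 276.3]
[363.9 276.5]
```

View pics/w2.png

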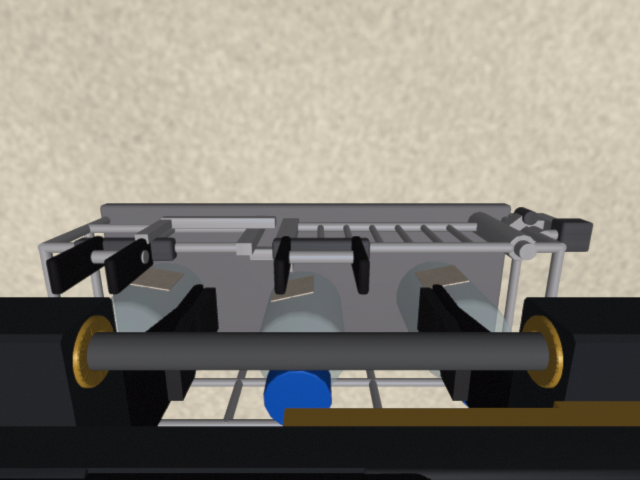

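The lock stayed in: its tab tops are at about (54,275) and (112,275), as predicted for fully squeezed. The grip tabs are centred near (280,276) and (363,276). Next I descend on the grip and squeeze.

Call:
{"op": "jog_arm", "data": {
  "rows": "0 0.1 2.5 0 0 0 -1;0 0 2.5 0 0 0 -1;0 0 2.5 0 0 0 -1;0 0 0 0 0 0 -1;0 0 0 0 0 0 1",
  "force": 30
}}

```text
time: 7.32
position: [0.5704, -0.0703, 0.1114]
tool_rot: [0.429, 3.111, -0.0]
ft_force: [-0.8, 0.1, 1.4]
grip_width: 0.951
grip_force: 0.0
```

Call:
{"op": "jog_arm", "data": {
  "rows": "0 0 0 0 0 0 1;0 0 0 0 0 0 1;0 0 0 0 0 0 1;0 0 0 0 0 0 1;0 0 0 0 0 0 1",
  "force": 30
}}

```text
time: 7.95
position: [0.5702, -0.069, 0.1108]
tool_rot: [0.427, 3.112, 0.0]
ft_force: [-0.2, 2.9, 1.3]
grip_width: 0.399
grip_force: 13.0
```

Call:
{"op": "jog_arm", "data": {
  "rows": "0 0 0 0 0 0 1;0 0 0 0 0 0 1;0 0 0 0 0 0 1",
  "force": 30
}}

```text
time: 8.32
position: [0.5703, -0.0689, 0.1108]
tool_rot: [0.427, 3.112, 0.001]
ft_force: [0.5, 2.2, 2.1]
grip_width: 0.387
grip_force: 30.0
```

Call:
{"op": "jog_arm", "data": {
  "rows": "1.3 0.06 0 0 0 0.1 1;1.3 0.06 0 0 0 0.1 1;1.3 0.06 0 0 0 0.1 1"
}}

```text
time: 8.7
position: [0.5348, -0.053, 0.1108]
tool_rot: [0.891, 3.011, 0.001]
ft_force: [2.3, 3.4, 1.5]
grip_width: 0.39
grip_force: 30.0
```

```bash
cat >> h.py <<'E'
def swing(H=(.6051,.0559)):
    s=ctrl.get_state(); M=rot(s['tool_rot']); v=s['position'][:2]-H
    u=np.array([.2715,.9624]); th=np.arctan2(-(-u[0]*v[1]+u[1]*v[0]),-(u@v))*1
    a=np.arctan2(M[1,0],M[0,0]); e=(YAW+np.pi-a+np.pi)%(2*np.pi)-np.pi
    print('angle by pos',round(th,3),'by yaw',round(e,3),'r',np.hypot(*v).round(4),'F tool',(M.T@s['ft_force']).round(1),'T',s['torque'].round(2),'w',round(s['grip_width'],3),'gf',round(s['grip_force'],1),'q',s['joint_positions'].round(2),'t',round(s['time'],2))
E
python3 -c "from h import *; swing()"
```

```text
angle by pos 0.299 by yaw 0.301 r 0.1296 F tool [-0.1  4.1 -1.5] T [ 0.52 -0.66  0.18] w 0.39 gf 30.0 q [ 0.69  0.24 -0.72  1.85  0.17  1.12  0.91] t 8.7
```

Tracking cleanly. On through the detent.

Call:
{"op": "jog_arm", "data": {
  "rows": "1.3 0.06 0 0 0 0.1 1;1.3 0.06 0 0 0 0.1 1;1.3 0.06 0 0 0 0.1 1;1.3 0.06 0 0 0 0.1 1;1.3 0.06 0 0 0 0.1 1"
}}

```text
time: 9.32
position: [0.4913, -0.0065, 0.1107]
tool_rot: [1.608, 2.696, 0.001]
ft_force: [4.0, 1.4, -1.2]
grip_width: 0.389
grip_force: 30.0
```

```bash
python3 -c "from h import *; swing()"
```

```text
angle by pos 0.794 by yaw 0.801 r 0.1298 F tool [-0.7  4.2  1.2] T [ 0.4  -0.78  0.23] w 0.389 gf 30.0 q [ 0.64  0.12 -0.71  1.95  0.09  1.1   0.38] t 9.32
```

Call:
{"op": "jog_arm", "data": {
  "rows": "1.3 0.06 0 0 0 0.1 1;1.3 0.06 0 0 0 0.1 1;1.3 0.06 0 0 0 0.1 1;1.3 0.06 0 0 0 0.1 1;1.3 0.06 0 0 0 0.1 1"
}}

```text
time: 9.95
position: [0.4754, 0.0557, 0.1108]
tool_rot: [2.225, 2.214, 0.002]
ft_force: [3.5, -0.4, -1.4]
grip_width: 0.391
grip_force: 30.0
```

Call:
{"op": "jog_arm", "data": {
  "rows": "0.26 0 0 0 0 0.02 1;0 0 0 0 0 0 1;0 0 0 0 0 0 1"
}}

```text
time: 10.32
position: [0.4754, 0.0572, 0.1108]
tool_rot: [2.243, 2.196, 0.001]
ft_force: [4.5, -3.0, 0.1]
grip_width: 0.389
grip_force: 30.0
```

```bash
python3 -c "from h import *; swing()"
```

```text
angle by pos 1.306 by yaw 1.317 r 0.1298 F tool [-2.9  4.6 -0.1] T [-0.55 -0.96  0.47] w 0.389 gf 30.0 q [ 0.53  0.09 -0.73  1.98  0.07  1.09 -0.25] t 10.32
```

Call:
{"op": "jog_arm", "data": {
  "rows": "0.3 0 0 0 0 0 1;0 0 0 0 0 0 1;0 0 0 0 0 0 1"
}}

```text
time: 10.7
position: [0.4754, 0.058, 0.1108]
tool_rot: [2.244, 2.193, -0.003]
ft_force: [4.2, -6.6, -0.1]
grip_width: 0.387
grip_force: 30.0
```

```bash
python3 - <<'E'
from h import *
swing(); a=grab('top','t3')['img'][150:250,290:440]; b=grab('side','s3')['img'][200:350,200:350]
cv2.imwrite('pics/f.png',cv2.convertScaleAbs(np.hstack([cv2.resize(a,(400,400)),cv2.resize(b,(400,400))]),alpha=1.5,beta=20))
E
```

```text
angle by pos 1.312 by yaw 1.319 r 0.1297 F tool [-6.5  4.4  0.2] T [-1.4  -0.79  0.31] w 0.387 gf 30.0 q [ 0.53  0.09 -0.73  1.98  0.07  1.09 -0.26] t 10.7
```

View pics/f.png

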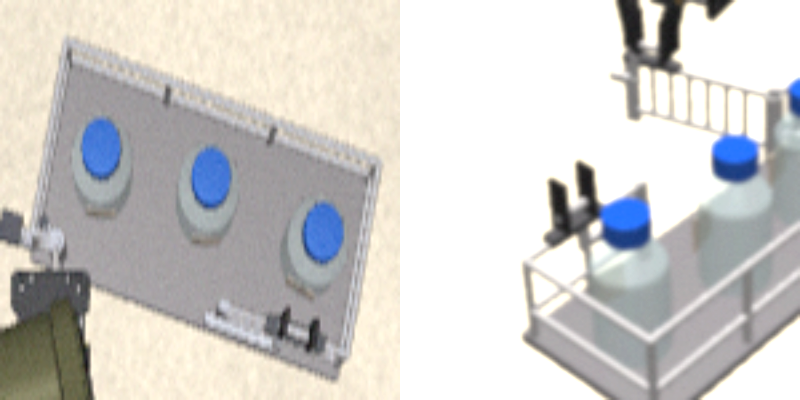

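The pictures show the gate fully open with its grip held in the fingers (side crop, about (650,50)). The lock tabs are still in, and the bottles haven't moved. Force rises with almost no further travel, so the gate is on its stop.

```bash
python3 -c "
from bench import ticket; print(ticket.close_job())"
```

```text
the job is handed in; nothing more can be done
None
```

The job is handed in: the lock catch is fully in, and the gate is held open against its stop (about 1.3 rad) with the grip still squeezed at 30 N. The bottles look undisturbed in the last pictures, and the clock read about 11 s.

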